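# Roll the knurled wheel until the jaw stands at the gauge mark

### The arm

A 7-joint arm with a two-finger parallel gripper is mounted at the origin on a cart in front of the work surface, level with it; the furniture and walls round the work are solid. World frame = base frame: x ahead of the robot, y to its left, z up, the work surface at z = 0. Lengths are in m, angles in rad, forces in N, time in s.
With the tool pointing down it reaches from about 0.425 to 1.025 m from the base axis. Payload 9.4 kg.
Tool frame: the origin (TCP) lies at the centre of the arm's flange, where the gripper is bolted on; the fingertips stand 173 mm ahead of it and the grasp point (between the pads) lies 155 mm ahead of it; y points along the fingers, x is the direction in which the jaws open and shut, and the axes are right-handed (so a half turn about y gives the same grasp; the last joint's range is limited). The gripper opens to 85 mm and grips with 20 to 120 N. Pads are 22 mm wide; open, the fingers measure 114 mm over their backs; the gripper's body (76 mm by 85 mm) begins 54 mm behind the grasp point. The pads swing forward as they close: fully open they stand 13 mm farther back than shut.
Start: joints at [-1.316, 0.599, -0.003, 1.599, 0.002, 0.943, -0.08], TCP at [0.236, 0.685, 0.405] pointing down, gripper open.
Joint ranges: [-2.57, 2.57], [-0.35, 1.97], [-1.29, 1.29], [0.11, 2.56], [-1.05, 4.19], [0.11, 1.86], [-2.63, 2.63]. Speed limits (rad/s): [2.22, 2.22, 3.01, 3.01, 3.14, 3.14, 3.14].

### API

Orientations are given as a unit quaternion [w, x, y, z].
In Python, from station import manip gives the robot as it stands.
- The arm moves only by the shell command python3 -m handwheel 'ROWS' [FORCE]. ROWS is JSON, a list of rows, each a list of 5 numbers: the closure in counts, from 0 (fully open) to 255 (shut), then the shift along the tool's x, y, z in cm, then the turn about the tool's y in degrees. In form: [[hand, tx, ty, tz, twist], ...]. A call has 1 to 8 rows; each row is the pose to reach, as a shift and turn from the pose commanded when the call began, along the tool's axes at that moment; what a row does not reach only later rows make up. A row lasts 1/10 s, in which the tool goes at most 50 mm and 8.59 degrees, less where a joint would pass 70% of its speed; a pose out of reach is approached as far as the arm can. A call with a gripper value outside its range is refused whole. The fingers move at their own pace and stop on an object; FORCE is the grip in N (left out, the last holds). Time passes only in rows, so rows that repeat a pose let the fingers close. It gives the time, the measured TCP pose, the force and the opening at its end, in the units of the state.
- manip.state(): the state, without advancing time (a new reading comes with each control period).
- manip.snapshot(name): name is "side" or "top"; returns a dict with "img" (420x560x3 uint8, red, green, blue), "mtx" (3x3 intrinsics, pixels), "D" ([k1, k2, p1, p2, k3] as OpenCV has them; the pictures are not rectified), "world_to_cam" (4x4, takes a point from world to camera coordinates). Camera axes: x right, y down, z forward; pixel columns grow to the right and rows downward; lengths in m; the calibration is good to about 2 mm. A picture is of the moment at which its call begins. There is no depth.
- manip.sign_off(): hands the job in, once; it reports no verdict.
The state is a dict: "t": time; "joints": joint angles; "joint_vel": joint speeds; "joint_efforts": joint torques, N m; "eef_pos": TCP position; "tcp_rot": TCP orientation; "wrist_force": force on the tool from outside, world axes, zero at the start; "moment": the same for the moment, N m; "finger_gap": opening from 0.0 (shut) to 1.0 (fully open).
Only numpy, scipy, OpenCV 4.12 (cv2) and the standard library are available. Lean on these libraries where they do the work, as an engineer would, in place of code of your own. Each camera call takes 0.05 s, during which the arm holds its last target.

### The job

Set the gap of the measuring fixture: with a fingertip pressed lightly on top of the knurled adjuster wheel, roll the wheel, stroke by stroke, so that the sliding jaw closes towards the fixed anvil until the jaw's pointer lines up with the gauge mark, then take the finger away. Drive the jaw by the wheel only, do not touch the jaw or the gauge mark, and leave the loose things around the fixture where they lie.

Things in the scene. Friction and masses are not known exactly. Their poses are not given: they have to be found in the camera images.
- fixture: Measuring fixture, screwed down: steel base plate 110 mm (x) by 300 mm (y), 10 mm thick, with the wheel at its -y end, the sliding jaw in the middle and a fixed anvil (top 56 mm up) at its +y end. Origin: centre of its underside, on the worktop. x away from the robot, y along the guide rail from wheel to anvil (to the robot's left), z up.
- wheel_crown (a point): Top of the upright knurled steel wheel at rest, mid-width, 86 mm above the worktop; axes as fixture. Wheel: 72 mm diameter, 22 mm wide, level axle along x, between two round grey cheeks ending 5 mm below the crown. A dry fingertip pressing it 2 to 4 mm down grips the rim and turns it when drawn level along y across the crown (36 mm of travel is 1 rad). Point does not move with the wheel.
- head (a joint): How far the sprung head (the upper plate that carries wheel, guide rail and jaw) is pressed down, m, 0 at rest to 0.006 at its stop. It sinks straight down when the wheel is pressed from above: about 3 N to start, then 1 N more per mm, and springs back when released.
- adjuster_wheel (a joint): Angle of the knurled wheel in rad, 0 to 6. Grows as the wheel's top is rolled towards +y (towards the anvil); each rad drives the jaw 10 mm the same way by pinion and rack. It has a little friction and stays where it is left; rolled back, it opens the jaw.
- jaw: Sliding jaw: grey block 50 x 30 x 30 mm on the guide rail, top 52 mm above the worktop, with a rack bar along its far side (top 68 mm up) reaching back beside the wheel. Origin on the worktop plane, below the rail's centre line, level with its pointer along y. Axes as fixture.
- jaw_pointer (a point): Tip of the pointer, a black blade 6 mm wide (y) and 10 mm tall, sticking out 8 mm on the robot's side of the sliding jaw, 44 mm above the worktop. Moves with the jaw. Axes as fixture.
- mark: Gauge mark: steel rider with a black blade on top, 6 mm wide (y) and 20 mm long (x), 44 mm tall, clamped on the graduated scale bar along the robot's side of the fixture. Origin on the worktop plane below the rail's centre line, level with its tip along y. Axes as fixture.
- gauge_mark (a point): Tip of the gauge mark's blade, facing the path of the jaw's pointer, 44 mm above the worktop; 3.5 mm lie between the two tips across the rail. At the start the pointer is 17 to 42 mm short of it, on the wheel's side. Axes as fixture; the blades line up when the y of jaw_pointer in this frame is 0.
- spark_plug: Loose bystander: spark plug, 78 mm long, lying in front of the fixture. Origin at the centre of its underside.
- nut_1: Loose bystander: flanged nut, 24 mm wide and 13 mm tall, in front of the wheel. Origin at the centre of its underside.
- feeler_gauge: Loose bystander: folded feeler gauge, 95 mm long, behind the fixture. Origin at the centre of its underside.
- rocker_1: Loose bystander: rocker arm, 66 mm long and 34 mm tall, behind the fixture. Origin at the centre of its underside.
- tape_roll: Loose bystander: roll of black tape, 68 mm across and 19 mm tall, to the right of the fixture. Origin at the centre of its underside.
- mouse: Loose bystander: computer mouse, 108 mm long, right of the fixture. Origin at the centre of its underside.

How it is judged:
On the way:
1. a fingertip presses on the knurled wheel while the jaw is still short of the mark (contact force between the fingers and adjuster_wheel above 1 N and y of jaw_pointer in the frame of gauge_mark below -0.005 m), for 0.1 s.
At the end, for the whole second after the job is handed in: The tip of the jaw's pointer lines up with the tip of the gauge mark, within 3 mm along the rail; the wheel is still, and the finger is clear of it (y of jaw_pointer in the frame of gauge_mark between -0.003 and 0.003 m and velocity of joint adjuster_wheel between -0.05 and 0.05 rad/s); the robot touches nothing.
It fails at once if the robot pushes on the jaw itself (contact force between the arm and jaw above 1 N).
It fails at once if the robot's fingers push on the jaw itself (contact force between the fingers and jaw above 1 N).
It fails at once if the gauge mark is touched (contact force between any of the arm, the fingers and mark above 1 N).
It fails at once if the wheel is pressed harder than 30 N (contact force between the fingers and adjuster_wheel above 30 N).
It fails at once if a loose bystander is shifted by more than 20 mm or lifted (distance of any of spark_plug, nut_1, feeler_gauge, rocker_1, tape_roll, mouse from where it was at the start of the episode above 0.02 m).
It also fails if it takes over 58 s, if anything falls off the work surface, if the arm or the gripper's body presses on something with over 40 N, if the wrist force passes 120 N, or if a joint passes its speed limit or range.

## Working session

There is one attempt and no reset: what is moved stays moved. The work goes in short steps, Python scripts to look and compute and a shell command to move; the robot and the scene stay as the last step left them, time stands still between calls to the robot, and variables do not carry over. Pictures are saved under pics/ and viewed, and the job is handed in when it is done.

```bash
mkdir -p pics; ls
python3 - <<'E'
from station import manip
import cv2
s=manip.state(); print(s)
for n in("side","top"):
    d=manip.snapshot(n); cv2.imwrite(f"pics/{n}0.png",d["img"][:,:,::-1]); print(n,d["mtx"],d["D"],d["world_to_cam"])
E
```

```text
pics
{'t': 0.0, 'joints': array([-1.31571489,  0.60011769, -0.00252645,  1.60009558,  0.00179863,
        0.94288688, -0.07980689]), 'joint_vel': array([ 0.00151729,  0.00145122, -0.00104666, -0.00142362, -0.00093706,
       -0.00185115, -0.00044198]), 'joint_efforts': array([ 1.72303362e-04, -7.76470971e+01,  1.56510606e+00, -2.57998663e+01,
        1.22883922e-02,  9.10240720e-03, -2.40485468e-05]), 'eef_pos': array([0.23609115, 0.68528435, 0.40383461]), 'tcp_rot': array([-0.57534361,  0.57604346,  0.41017981, -0.41098198]), 'wrist_force': array([-0.67353803,  0.3517905 ,  0.35504929]), 'moment': array([0.02179691, 0.0225266 , 0.07276325]), 'finger_gap': 1.0028519350381064}
side [[479.37110414   0.         281.27745205]
 [  0.         479.37110414 211.13489722]
 [  0.           0.           1.        ]] [-0.15063208  0.          0.          0.          0.        ] [[-0.84293968 -0.53795606 -0.00748153  0.39966887]
 [-0.27346219  0.44038902 -0.85514674  0.24566334]
 [ 0.46332615 -0.7187912  -0.51833202  0.72629256]
 [ 0.          0.          0.          1.        ]]
top [[451.2266592    0.         279.36228224]
 [  0.         451.2266592  217.66007273]
 [  0.           0.           1.        ]] [0.00581 0.      0.      0.      0.     ] [[ 2.88900472e-02 -9.99574421e-01  4.04259341e-03 -9.47564402e-02]
 [-9.90184546e-01 -2.91714668e-02 -1.36687933e-01  5.13573970e-01]
 [ 1.36747689e-01 -5.39926907e-05 -9.90605909e-01  8.95447523e-01]
 [ 0.00000000e+00  0.00000000e+00  0.00000000e+00  1.00000000e+00]]
```

View pics/side0.png

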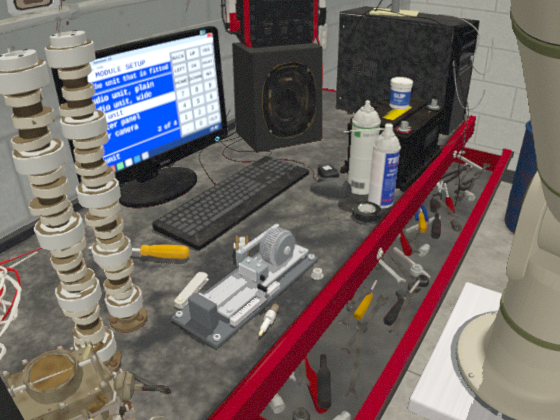

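View pics/top0.png

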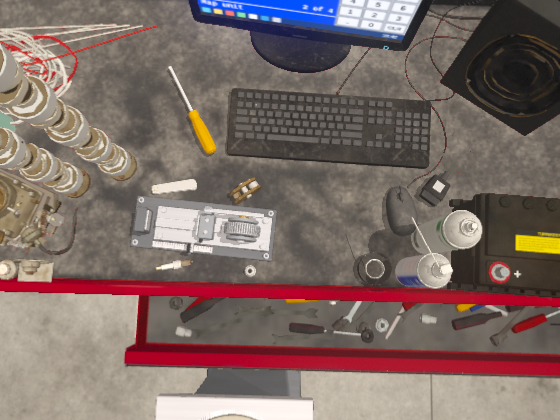

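The side view shows the fixture centred near (248,290), with the wheel at (277,245). In the top view the fixture is near (205,228), with the wheel at (241,230). I'll enlarge both to measure.

```bash
cat > h.py <<'E'
from station import manip
import cv2, numpy as np
def snap(n):
    return manip.snapshot(n)
def crop(d,f,x0,y0,x1,y1,s):
    cv2.imwrite(f,cv2.resize(d["img"][y0:y1,x0:x1,::-1],None,fx=s,fy=s,interpolation=cv2.INTER_CUBIC))
def at_z(d,px,z):
    u=cv2.undistortPoints(np.array([[px]],float),d["mtx"],d["D"])[0,0]
    R=d["world_to_cam"][:3,:3];t=d["world_to_cam"][:3,3]
    c=-R.T@t; r=R.T@np.array([u[0],u[1],1]); return c+r*(z-c[2])/r[2]
def proj(d,P):
    R=d["world_to_cam"][:3,:3];t=d["world_to_cam"][:3,3]
    return cv2.projectPoints(np.array(P,float).reshape(-1,3),cv2.Rodrigues(R)[0],t,d["mtx"],d["D"])[0][:,0]
E
python3 - <<'E'
from h import *
crop(snap("top"),"pics/t1.png",120,170,290,290,4.6)
crop(snap("side"),"pics/s1.png",165,215,335,345,4.6)
E
```

```text
(no output)
```

View pics/t1.png

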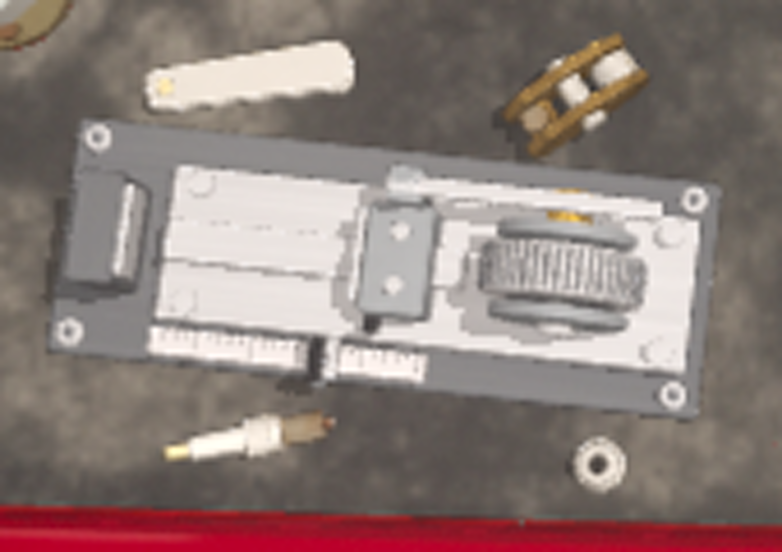

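View pics/s1.png

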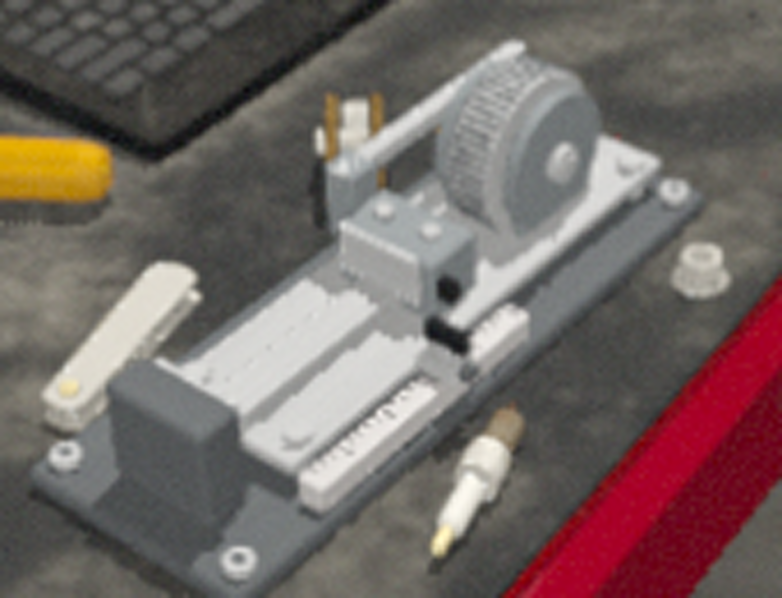

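In the top crop, the plate corners are at (83,122), (720,187), (697,415) and (48,350). The pointer tip is at about (371,331), the mark blade's upper end at (317,338), and the wheel crown at about (563,275). Next I'll compute the fixture pose.

```bash
cat >> h.py <<'E'
def full(p,x0,y0,s): return [(p[0]+.5)/s-.5+x0,(p[1]+.5)/s-.5+y0]
E
python3 - <<'E'
from h import *
d=snap("top");ds=snap("side")
T=lambda p,z:at_z(d,full(p,120,170,4.6),z)
S=lambda p,z:at_z(ds,full(p,165,215,4.6),z)
C=np.array([T(p,.01) for p in[(83,122),(720,187),(697,415),(48,350)]]);print(C.round(4))
print([np.linalg.norm(C[i]-C[i-1]).round(4) for i in range(4)])
c=C.mean(0); yv=(C[0]+C[3]-C[1]-C[2]);yv/=np.linalg.norm(yv);xv=np.array([yv[1],-yv[0],0])
yaw=np.arctan2(-yv[0],yv[1]);print("centre",c,"yaw",np.degrees(yaw))
cs=S((30,480),.01);print('side corner L',cs, 'R',S((705,200),.01))
f=lambda P:np.round([(P-c)@xv,(P-c)@yv],4)
print("wheel",T((563,275),.086),f(T((563,275),.086)))
print("side wheel front-cheek hub",S((562,160),.05),f(S((562,160),.05)))
print("pt",f(T((371,329),.044)),"mk",f(T((317,338),.044)), "side pt",f(S((449,280),.044)),f(S((432,325),.044)))
for n,p in dict(plug=(250,437),nut=(600,465),rock=(575,95),feel=(250,75)).items(): print(n,T(p,.01),f(T(p,.01)))
E
```

```text
[[ 0.557   0.2233  0.01  ]
 [ 0.5353 -0.0724  0.01  ]
 [ 0.4301 -0.0651  0.01  ]
 [ 0.4511  0.2317  0.01  ]]
[np.float64(0.1063), np.float64(0.2965), np.float64(0.1055), np.float64(0.2975)]
centre [0.49336546 0.07936788 0.01      ] yaw -4.122460570337891
side corner L [0.55398348 0.22805109 0.01      ] R [ 0.42515549 -0.06011219  0.01      ]
wheel [ 0.48401369 -0.0078612   0.086     ] [-0.0031 -0.0877]
side wheel front-cheek hub [ 0.4646203  -0.00543299  0.05      ] [-0.0226 -0.0866]
pt [-0.0311 -0.0024] mk [-0.0374  0.0207] side pt [-0.0293 -0.0024] [-0.041   0.0228]
plug [0.41427356 0.13732006 0.01      ] [-0.0831  0.0521]
nut [ 0.40623052 -0.0218474   0.01      ] [-0.0796 -0.1072]
rock [ 0.57653203 -0.00378887  0.01      ] [ 0.0889 -0.077 ]
feel [0.58148655 0.14750216 0.01      ] [0.083  0.0743]
```

Run:
```python
from h import *
from scipy.spatial.transform import Rotation as R
d=snap("top");ds=snap("side");s=manip.state()
q=s["tcp_rot"];M=R.from_quat(q,scalar_first=True).as_matrix();print("tool axes (cols)\n",M.round(4),s["t"])
for p in[(75,185),(120,165),(60,215),(35,270)]:print(p,[at_z(d,p,z).round(3) for z in(0,.15,.3)])
def tri(a,b):
    U=[cv2.undistortPoints(np.array([[p]],float),D["mtx"],D["D"])[0].T for D,p in((d,a),(ds,b))]
    X=cv2.triangulatePoints(d["world_to_cam"][:3],ds["world_to_cam"][:3],*U)[:,0];return X[:3]/X[3]
print(tri((120,165),(130,318)))
```

```text
tool axes (cols)
 [[ 3.257e-01 -0.000e+00 -9.455e-01]
 [ 9.455e-01 -3.000e-04  3.257e-01]
 [-3.000e-04 -1.000e+00 -1.000e-04]] 0.4
(75, 185) [array([0.579, 0.363, 0.   ]), array([0.549, 0.294, 0.15 ]), array([0.52 , 0.224, 0.3  ])]
(120, 165) [array([0.626, 0.27 , 0.   ]), array([0.589, 0.215, 0.15 ]), array([0.552, 0.16 , 0.3  ])]
(60, 215) [array([0.513, 0.389, 0.   ]), array([0.494, 0.316, 0.15 ]), array([0.474, 0.242, 0.3  ])]
(35, 270) [array([0.395, 0.43 , 0.   ]), array([0.394, 0.35 , 0.15 ]), array([0.393, 0.27 , 0.3  ])]
[0.62220001 0.26547341 0.0070483 ]
```

```bash
python3 -m handwheel '[[255,0,-4,0,0],[255,0,-8,0,0],[255,-4,-8,-3,0],[255,-8,-8,-6,0],[255,-12,-8,-9,0],[255,-16,-8,-12,0],[255,-20,-8,-15,0],[255,-24,-8,-18,0]]' 20
```

```text
t: 1.2
eef_pos: [0.3284, 0.3978, 0.4849]
tcp_rot: [0.576, -0.576, -0.411, 0.41]
wrist_force: [1.4, -0.2, 0.5]
finger_gap: -0.002
```

```bash
python3 -m handwheel '[[255,-4,0,-3,0],[255,-8,0,-6,0],[255,-12,0,-9,0],[255,-16,0,-12,0],[255,-20,0,-15,0],[255,-24,2,-18,-4],[255,-28,4,-22,-8],[255,-28,4,-22,-12]]'
python3 - <<'E'
from h import *
print(manip.state())
crop(snap("top"),"pics/t2.png",0,0,560,420,1.4)
E
```

```text
t: 2.0
eef_pos: [0.4457, 0.0593, 0.4439]
tcp_rot: [-0.53, 0.531, 0.467, -0.468]
wrist_force: [0.1, 1.0, 0.8]
finger_gap: 0.001
{'t': 2.0, 'joints': array([-0.42441336,  0.21637463,  0.20140131,  2.16670097, -0.06011261,
        0.76411198,  1.26185014]), 'joint_vel': array([ 0.32115126,  0.10200288, -0.13284909, -0.02778564, -0.02055959,
       -0.07117006,  0.90806204]), 'joint_efforts': array([ -0.8085067 , -40.92285275,   3.47402908, -21.7510289 ,
         0.0772109 ,  -0.27223449,  -0.43712664]), 'eef_pos': array([0.44565666, 0.05925075, 0.44388046]), 'tcp_rot': array([-0.52985333,  0.5305619 ,  0.46747375, -0.4682177 ]), 'wrist_force': array([0.14731524, 1.00012386, 0.760985  ]), 'moment': array([ 0.07272092,  0.00729367, -0.03955593]), 'finger_gap': 0.0014339445917492819}
```

View pics/t2.png

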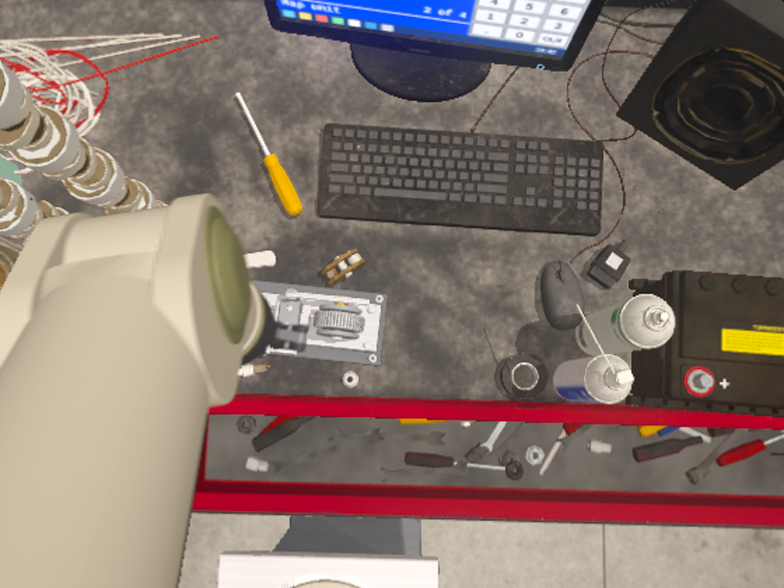

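```bash
cat >> h.py <<'E'
from scipy.spatial.transform import Rotation as R
yaw=np.radians(-4.12);XV=np.array([np.cos(yaw),np.sin(yaw),0]);YV=np.array([-np.sin(yaw),np.cos(yaw),0])
CR=np.array([.4934,.0794,0])-.001*XV-.087*YV
def plan(dy,ztip):
    "tool move (cm) to put the closed fingertip dy past crown, at height ztip"
    s=manip.state();M=R.from_quat(s["tcp_rot"],scalar_first=True).as_matrix()
    T=CR+dy*YV+np.array([0,0,ztip+.173]);D=T-s["eef_pos"]
    a=np.degrees(np.arctan2(M[1,0],M[0,0]));b=np.degrees(np.arctan2(YV[1],YV[0]))
    e=s["eef_pos"]-CR
    print("t",round(s["t"],2),"at dx,dy,ztip mm",(1e3*np.array([e@XV,e@YV,e[2]-.173])).round(1),"F",s["wrist_force"].round(1))
    print("move cm",(100*M.T@D).round(2),"twist",round(-(b-a),1),"tool y",M[:,1].round(3))
E
python3 -c "
from h import *
plan(-.010,.120)"
```

```text
t 2.05 at dx,dy,ztip mm [-44.9  63.6 270.7] F [ 0.5 -1.8  0.7]
move cm [-7.1  15.08 -4.85] twist -2.8 tool y [-0.    -0.002 -1.   ]
```

```bash
python3 -m handwheel '[[255,-3,2,-2,-2],[255,-6,6,-4,-3],[255,-7,10,-4.8,-3],[255,-7,12,-4.8,-3],[255,-7,12,-4.8,-3],[255,-7,12,-4.8,-3],[255,-7,12,-4.8,-3],[255,-7,12,-4.8,-3]]'
python3 - <<'E'
from h import *
plan(-.01,.105)
crop(snap("side"),"pics/s3.png",165,165,335,295,4.6)
plan(-.01,.105)
E
```

```text
t: 2.85
eef_pos: [0.4843, -0.0113, 0.3261]
tcp_rot: [-0.516, 0.517, 0.483, -0.482]
wrist_force: [0.2, 0.1, -0.4]
finger_gap: -0.003
t 2.85 at dx,dy,ztip mm [ -1.5  -4.1 153.1] F [ 0.2  0.1 -0.4]
move cm [-0.59  4.81 -0.14] twist 0.2 tool y [ 0.003  0.    -1.   ]
t 2.9 at dx,dy,ztip mm [ -1.6  -4.2 153. ] F [-0.3  0.8 -0.6]
move cm [-0.59  4.8  -0.14] twist 0.2 tool y [ 0.003  0.    -1.   ]
```

View pics/s3.png

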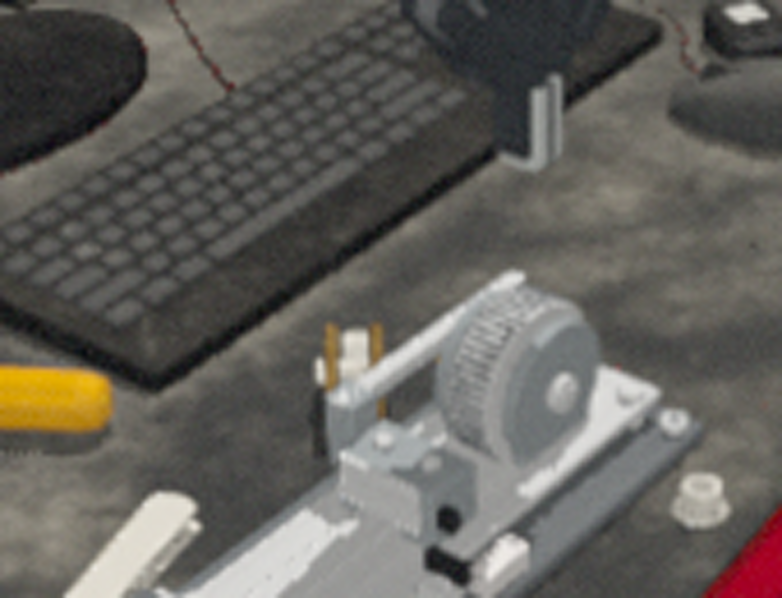

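The fingertip's lower end, at crop (530,165), hangs above the wheel (525,290). I'll descend to just over the crown.

```bash
python3 -m handwheel '[[255,-0.3,2,-0.1,0],[255,-0.6,4,-0.1,0],[255,-0.6,5.5,-0.1,0],[255,-0.6,5.5,-0.1,0],[255,-0.6,5.5,-0.1,0]]'
python3 - <<'E'
from h import *
d=snap("side")
crop(d,"pics/s4.png",165,165,335,295,4.6)
plan(-.01,.085)
p=manip.state()["eef_pos"]-[0,0,.173];x=proj(d,p)[0];print((x-[165,165])*4.6, (proj(d,CR+[0,0,.086])-[165,165])*4.6)
E
```

```text
t: 3.4
eef_pos: [0.4848, -0.0177, 0.2703]
tcp_rot: [-0.517, 0.517, 0.482, -0.482]
wrist_force: [0.4, -0.8, 0.3]
finger_gap: 0.001
t 3.45 at dx,dy,ztip mm [ -0.5 -10.5  97.6] F [-0.2 -0.4  0.2]
move cm [ 0.05  1.26 -0.05] twist 0.1 tool y [ 0.001  0.    -1.   ]
[534.26629278 264.87774221] [[518.33980387 299.12670672]]
```

View pics/s4.png

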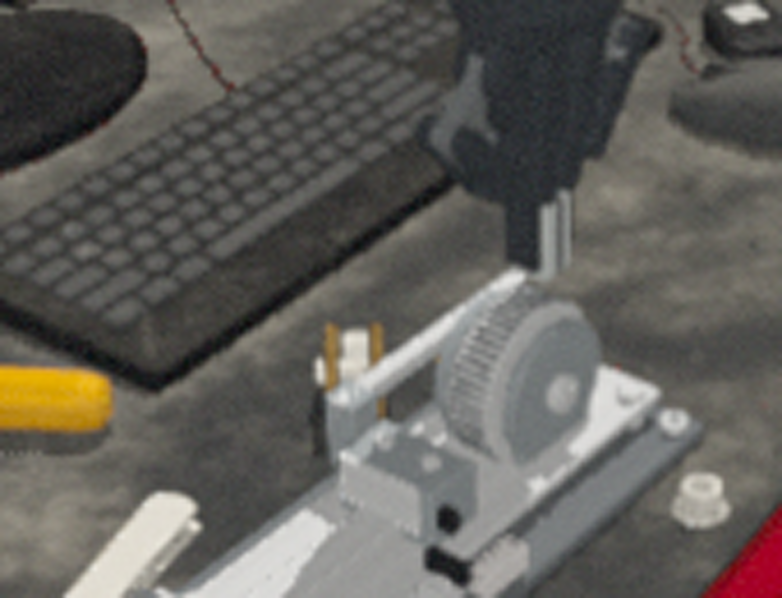

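```bash
python3 -m handwheel '[[255,0,0.6,0,0],[255,0,0.9,0,0],[255,0,1.1,0,0],[255,0,1.3,0,0],[255,0,1.3,0,0]]'; python3 -c "
from h import *
plan(-.01,.083)"
```

```text
t: 3.95
eef_pos: [0.4847, -0.0179, 0.2567]
tcp_rot: [-0.517, 0.517, 0.482, -0.482]
wrist_force: [-0.4, 1.4, 5.3]
finger_gap: 0.0
t 3.95 at dx,dy,ztip mm [ -0.6 -10.6  83.7] F [-0.4  1.4  5.3]
move cm [ 0.06  0.07 -0.06] twist 0.1 tool y [ 0.  0. -1.]
```

Contact: 5.3 N, about 2.3 mm down. First stroke: press 0.7 mm more, then draw 20 mm towards +y.

```bash
python3 -m handwheel '[[255,0,0.07,0,0],[255,0.4,0.07,0,0],[255,0.8,0.07,0,0],[255,1.2,0.07,0,0],[255,1.6,0.07,0,0],[255,2,0.07,0,0],[255,2,0.07,0,0]]'; python3 -c "
from h import *
plan(.01,.083)"; python3 -m handwheel '[[255,0,-0.5,0,0],[255,0,-1.2,0,0],[255,0,-1.2,0,0]]';python3 - <<'E'
from h import *
d=snap("side")
crop(d,"pics/s5.png",215,230,300,310,7)
plan(-.01,.083)
E
```

```text
t: 4.65
eef_pos: [0.4862, 0.0025, 0.2563]
tcp_rot: [-0.517, 0.517, 0.483, -0.482]
wrist_force: [-0.8, 1.2, 6.3]
finger_gap: -0.004
t 4.65 at dx,dy,ztip mm [-0.6  9.8 83.3] F [-0.8  1.2  6.3]
move cm [ 0.02  0.03 -0.06] twist 0.1 tool y [ 0.001  0.    -1.   ]
t: 4.95
eef_pos: [0.4861, 0.0019, 0.2688]
tcp_rot: [-0.517, 0.517, 0.482, -0.482]
wrist_force: [-0.2, -0.6, 0.5]
finger_gap: -0.003
t 5.0 at dx,dy,ztip mm [-0.7  9.3 95.5] F [-0.5  0.4 -0.2]
move cm [-1.93  1.25 -0.07] twist 0.1 tool y [ 0.001 -0.    -1.   ]
```

View pics/s5.png

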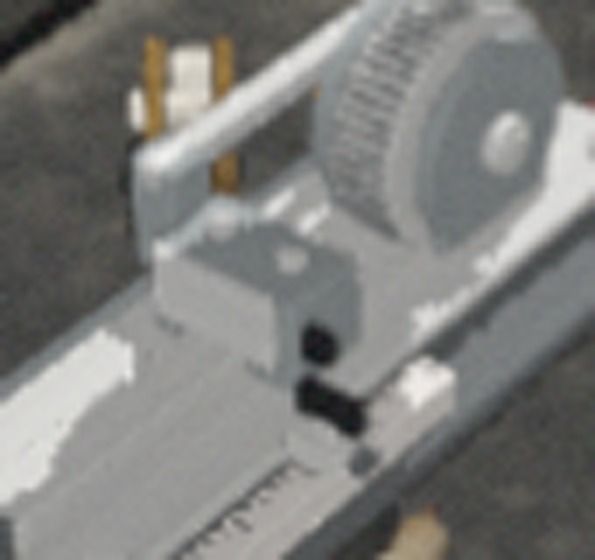

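```bash
cat >> h.py <<'E'
def blades():
    d=snap("side")
    g=cv2.cvtColor(d["img"],cv2.COLOR_RGB2GRAY)
    c0=np.array([.4934,.0794,0])
    m=(g<45).astype(np.uint8); n,l,st,ce=cv2.connectedComponentsWithStats(m)
    for i in range(1,n):
        x,y=ce[i]
        if 240<x<285 and 265<y<300 and st[i,4]>3:
            P=at_z(d,[x,y],.041)-c0; print("blob",ce[i].round(1),st[i],"fix xy mm",1e3*(P@XV).round(4),1e3*(P@YV).round(4))
    return d
E
python3 - <<'E'
from h import *
d=blades(); plan(-.011,.083)
S=lambda p:at_z(d,full(p,215,230,7),.044)-np.array([.4934,.0794,0])
for p in[(319,338),(302,385)]:print(S(p)@YV)
E
```

```text
blob [260. 279.] [259 277   3   5  13] fix xy mm -30.0 5.0
blob [261.9 287.7] [258 285   9   7  33] fix xy mm -47.800000000000004 21.7
t 5.05 at dx,dy,ztip mm [-0.8  9.3 95.2] F [-0.5 -0.3  0.6]
move cm [-2.03  1.22 -0.08] twist 0.1 tool y [ 0.001 -0.    -1.   ]
0.0051084403661974375
0.022187047733035932
```

The pointer moved to about +5 mm; the mark is at +21.7 to +22.2 mm, so about 17 mm remain. I'll repeat the strokes.

```bash
python3 -m handwheel '[[255,-1,0,0,0],[255,-2,0,0,0],[255,-2,0.7,0,0],[255,-2,1,0,0],[255,-2,1.2,0,0],[255,-2,1.25,0,0],[255,-2,1.25,0,0]]'; python3 -c "
from h import *
plan(.01,.083)"
```

```text
t: 5.75
eef_pos: [0.4847, -0.018, 0.2554]
tcp_rot: [-0.517, 0.517, 0.482, -0.482]
wrist_force: [-0.9, -1.8, 5.5]
finger_gap: -0.001
t 5.75 at dx,dy,ztip mm [ -0.7 -10.7  82.4] F [-0.9 -1.8  5.5]
move cm [ 2.07 -0.06 -0.08] twist 0.1 tool y [-0. -0. -1.]
```

```bash
python3 -m handwheel '[[255,0.5,0,0,0],[255,1,0,0,0],[255,1.5,0,0,0],[255,2,0,0,0],[255,2,0,0,0],[255,2,-0.6,0,0],[255,2,-1.2,0,0],[255,2,-1.2,0,0]]'; python3 -c "
from h import *
blades();plan(-.01,.083)"
```

```text
t: 6.55
eef_pos: [0.4861, 0.0021, 0.2681]
tcp_rot: [-0.517, 0.517, 0.482, -0.482]
wrist_force: [-0.6, -0.0, 0.8]
finger_gap: 0.0
blob [260.5 285.5] [256 279  11  13  51] fix xy mm -41.8 18.5
t 6.6 at dx,dy,ztip mm [-0.8  9.4 94.9] F [-0.2 -0.7  0.5]
move cm [-1.94  1.19 -0.07] twist 0.1 tool y [ 0.001  0.    -1.   ]
```

Run:
```python
from h import *
crop(snap("side"),"pics/s6.png",230,255,290,305,10)
crop(snap("top"),"pics/t6.png",120,190,220,260,7)
```

```text
(no output)
```

View pics/s6.png

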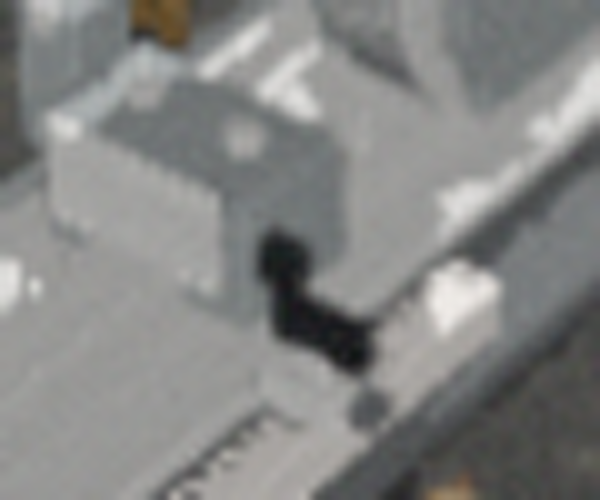

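View pics/t6.png

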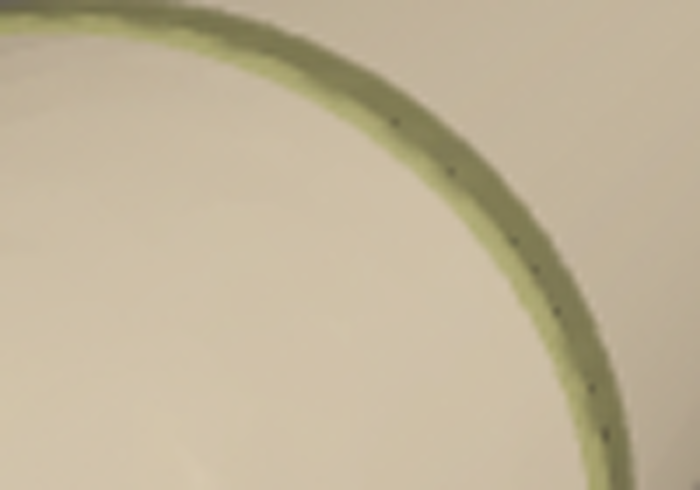

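Run:
```python
from h import *
d=snap("side");c0=np.array([.4934,.0794,0])
for n,p,z in[("ptr",(283,256),.041),("mark tip upper",(285,310),.044),("mark far end",(350,345),.044)]:
    P=at_z(d,full(p,230,255,10),z)-c0;print(n,1e3*(P@XV),1e3*(P@YV))
for yy in(5,11,16,22):print(yy,[((q-[230,255])*10).round() for q in proj(d,[c0+XV*x+YV*yy/1e3+[0,0,z] for x,z in((-.033,.039),(-.033,.044),(-.0365,.044),(-.0565,.044))])])
```

```text
ptr -28.876087464046122 9.777482096293973
mark tip upper -40.89814954764954 23.908048461365798
mark far end -55.92779941463079 24.529901648400738
5 [array([313., 255.]), array([313., 233.]), array([328., 241.]), array([417., 283.])]
11 [array([293., 272.]), array([292., 251.]), array([307., 258.]), array([396., 301.])]
16 [array([275., 287.]), array([274., 265.]), array([289., 273.]), array([378., 316.])]
22 [array([254., 304.]), array([253., 283.]), array([268., 290.]), array([357., 334.])]
```

Pointer is at about +10 mm and the mark at +21 to +22 mm, so roughly 12 mm remain. Each stroke gives about 5.7 mm.

```bash
python3 -m handwheel '[[255,-1,0,0,0],[255,-2,0,0,0],[255,-2,0.7,0,0],[255,-2,1,0,0],[255,-2,1.2,0,0],[255,-2,1.25,0,0],[255,-2,1.25,0,0]]'
```

```text
t: 7.45
eef_pos: [0.4847, -0.018, 0.2549]
tcp_rot: [-0.517, 0.517, 0.482, -0.482]
wrist_force: [-1.1, -2.2, 6.9]
finger_gap: 0.003
```

```bash
python3 -m handwheel '[[255,0.5,0,0,0],[255,1,0,0,0],[255,1.5,0,0,0],[255,2,0,0,0],[255,2,0,0,0],[255,2,-0.6,0,0],[255,2,-1.2,0,0],[255,2,-1.2,0,0]]'
python3 - <<'E'
from h import *
plan(-.01,.083)
d=snap("side");crop(d,"pics/s7.png",230,255,290,305,10)
E
```

```text
t: 8.25
eef_pos: [0.4861, 0.0021, 0.2676]
tcp_rot: [-0.517, 0.517, 0.482, -0.482]
wrist_force: [0.6, -0.1, -0.5]
finger_gap: 0.003
t 8.25 at dx,dy,ztip mm [-0.8  9.3 94.6] F [ 0.6 -0.1 -0.5]
move cm [-1.93  1.16 -0.07] twist 0.1 tool y [ 0.001  0.    -1.   ]
```

View pics/s7.png

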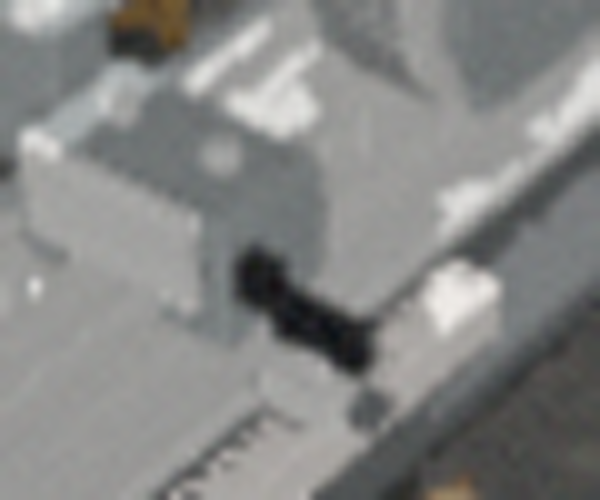

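Pointer is at crop (260,275), and lined up it should be at about (244,291), so roughly 5 mm are left. I'll do one stroke of 16 mm, then check from the top.

```bash
python3 -m handwheel '[[255,-1,0,0,0],[255,-2,0,0,0],[255,-2,0.7,0,0],[255,-2,1,0,0],[255,-2,1.2,0,0],[255,-2,1.22,0,0],[255,-2,1.22,0,0]]'
```

```text
t: 9.0
eef_pos: [0.4847, -0.0181, 0.2547]
tcp_rot: [-0.517, 0.517, 0.482, -0.482]
wrist_force: [-0.2, -2.0, 6.7]
finger_gap: -0.003
```

```bash
python3 -m handwheel '[[255,0.4,0,0,0],[255,0.8,0,0,0],[255,1.2,0,0,0],[255,1.6,0,0,0],[255,1.6,0,0,0],[255,1.6,-0.6,0,0],[255,1.6,-3,0,0],[255,1.6,-6,0,0]]'; python3 -m handwheel '[[255,-4,-3,0,0],[255,-8,-4,0,0],[255,-12,-4,0,0],[255,-16,-4,0,0],[255,-20,-4,0,0],[255,-20,-4,0,0],[255,-20,-4,0,0]]';  python3 - <<'E'
from h import *
plan(-.01,.083)
crop(snap("side"),"pics/s8.png",230,255,290,305,10)
crop(snap("top"),"pics/t8.png",150,200,230,260,10)
E
```

```text
t: 9.8
eef_pos: [0.4854, -0.0017, 0.3145]
tcp_rot: [0.518, -0.516, -0.481, 0.483]
wrist_force: [0.2, 0.1, 0.5]
finger_gap: -0.001
t: 10.5
eef_pos: [0.4713, -0.2021, 0.3547]
tcp_rot: [0.518, -0.518, -0.481, 0.482]
wrist_force: [1.4, 0.3, -1.2]
finger_gap: 0.004
t 10.5 at dx,dy,ztip mm [  -0.8 -195.4  181.7] F [ 1.4  0.3 -1.2]
move cm [18.53  9.87 -0.08] twist -0.0 tool y [-0.001  0.    -1.   ]
```

View pics/s8.png

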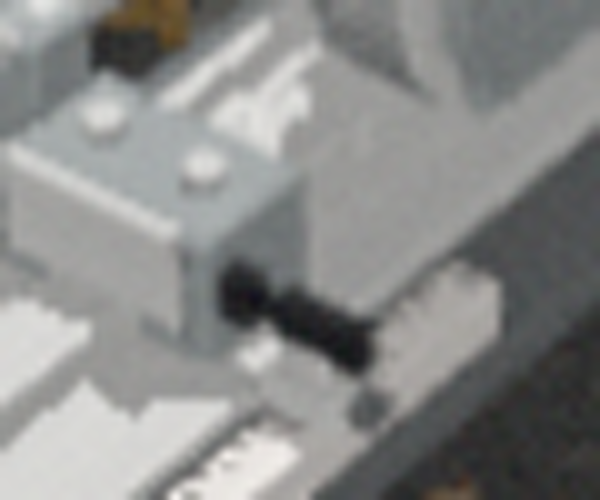

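View pics/t8.png

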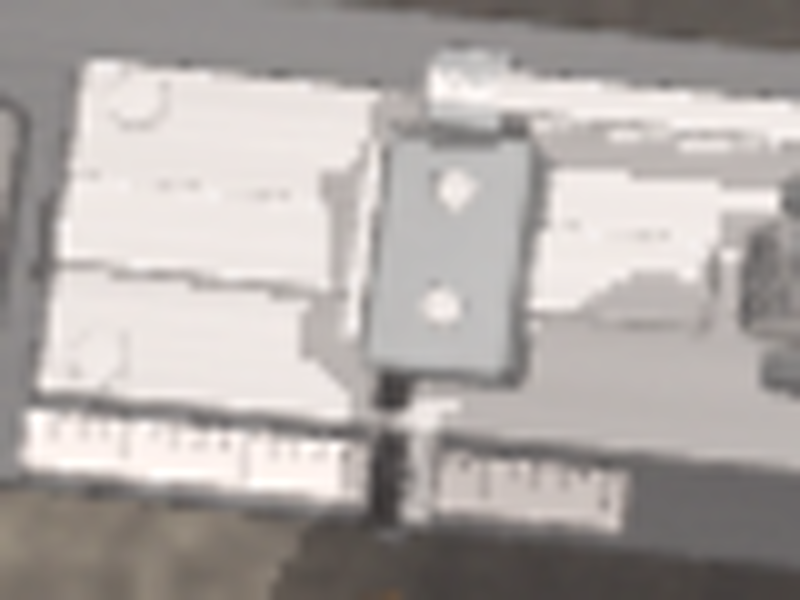

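In the top view the pointer blade is at crop (394,392), and the mark blade runs from (392,440) to (385,510), nearly in line. A numerical check follows.

Run:
```python
from h import *
d=snap("top");g=255-cv2.cvtColor(d["img"],cv2.COLOR_RGB2GRAY).astype(float)
c0=np.array([.4934,.0794,0])
for r in range(237,252):
    w=np.clip(g[r,184:194]-130,0,None); x=(w*np.arange(184,194)).sum()/(w.sum()+1e-9)
    P=at_z(d,[x,r],.044)-c0; print(r,x.round(2),g[r,184:194].astype(int),(1e3*P@XV).round(1),(1e3*P@YV).round(2))
print(manip.state()["wrist_force"])
```

```text
237 189.38 [ 74  75  82 111 165 163 153 148 134 132] -25.0 20.54
238 188.96 [ 73  73  78 110 182 183 176 126  84  98] -27.1 21.13
239 188.86 [ 32  72  79 133 183 183 168  99  73  75] -29.1 21.08
240 188.63 [ 29  75  81 136 179 182 146  53  26  26] -31.2 21.27
241 0.0 [ 30  73  74  83 109 100  58  27  23  28] -71.5 399.43
242 0.0 [110 127 116 106 116  86  61  40  25  46] -73.5 399.06
243 186.71 [151 151 144 130 168 152 131  79  79 101] -37.6 24.36
244 188.61 [ 55  93 108 154 185 183 167  95  80 108] -39.3 20.28
245 188.48 [ 91  65  82 160 184 186 157  76  77 115] -41.3 20.28
246 188.22 [ 67  64  96 181 184 178 151  86  74 116] -43.4 20.53
247 188.29 [ 60  64  88 183 184 178 159 107  71 105] -45.4 20.14
248 187.97 [ 59  65 107 183 192 178 126  94  72 108] -47.4 20.53
249 187.99 [ 51  53 108 193 195 187 132  81  68  87] -49.4 20.23
250 187.84 [114 113 132 195 195 172  99  72  81  83] -51.5 20.26
251 186.96 [154 156 171 194 196 174  98  63  81 129] -53.7 21.78
[ 0.39072836 -0.35372642 -0.47457845]
```

The top view puts the pointer at +21.1 mm and the mark at +20.35 mm, so the offset is +0.8 mm. The side view agrees: pointer at (243,293) against a predicted (244,291). The finger is clear, so I'm handing in.

```bash
python3 -m handwheel '[[255,0,0,0,0],[255,0,0,0,0],[255,0,0,0,0]]'; python3 -c "
from station import manip
import numpy as np
print(np.abs(manip.state()['joint_vel']).max()); print(manip.sign_off())"
```

```text
t: 10.95
eef_pos: [0.472, -0.2008, 0.3548]
tcp_rot: [-0.517, 0.517, 0.483, -0.482]
wrist_force: [0.6, -0.3, 0.2]
finger_gap: -0.001
0.005128061265172229
the job is handed in; nothing more can be done
None
```

The jaw's pointer now lines up with the gauge mark to within about 0.8 mm, and I handed the job in at about 11 s of the 58 s allowed. I rolled the wheel with the closed fingertip in four strokes (20, 20, 20 and 16 mm). The force readings were 5 to 7 N. Then I lifted the finger and moved it about 20 cm away from the wheel.

- **Alignment:** the last top view puts the pointer 0.8 mm past the mark, where 3 mm is allowed. A rougher estimate from the side view agrees to about 1 mm.
- **At rest:** the wrist force was near zero and the arm was still before hand-in.
- **Less certain:** early side-view readings of the mark's position scattered by 2 to 3 mm, so I relied on the final top view. I did not re-measure the loose things; the arm stayed above them and the only contact I saw in the force readings was on the wheel.

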